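# Sweep overbaked biscuits into the scrap pan

### The job

Sweep the three dark, overbaked biscuits along the white pastry board and off its end into the orange scrap pan, pushing them with the fingers and never picking them up. None may end in the grey pan or anywhere else; leave the pale biscuit, the cutter ring and the tin on the board, and everything standing around it, where they are.

Things in the scene. Friction and masses are not known exactly. Their poses are not given: they have to be found in the camera images.
- board: fixed white pastry board on two steel legs, 280 x 280 mm, its flat top without rim 65 mm above the table; origin on the table under its centre, x and y along its edges, z up. A pan stands at each of its two ends +y and -y, its near wall 3 mm from the board's edge and its rim 10 mm below the board's top
- orange_pan: fixed orange open scrap pan, 280 mm (its x) by 120 mm (its y), 55 mm high, walls and floor 4 mm; origin under its centre on the table; axes parallel to the board's. It stands against the board's +y or -y end, changing from run to run: its centre lies at board x = 0, y = +203 or -203 mm
- grey_pan: fixed grey pan of the same size, against the opposite end of the board; must get no biscuit
- dark_1_center (a point): dark brown, overbaked round biscuit, 48 mm diameter, 14 mm thick, about 30 g, lying flat on the board in a row along its x about -86 mm (two of them) or +86 mm (one), with nothing but another dark biscuit between it and either end of the board; the point is its centre, half-way up, 7 mm above the board's top
- dark_2_center (a point): dark brown, overbaked round biscuit, 48 mm diameter, 14 mm thick, about 30 g, lying flat on the board in a row along its x about -86 mm (two of them) or +86 mm (one), with nothing but another dark biscuit between it and either end of the board; the point is its centre, half-way up, 7 mm above the board's top
- dark_3_center (a point): dark brown, overbaked round biscuit, 48 mm diameter, 14 mm thick, about 30 g, lying flat on the board in a row along its x about -86 mm (two of them) or +86 mm (one), with nothing but another dark biscuit between it and either end of the board; the point is its centre, half-way up, 7 mm above the board's top
- pale_center (a point): pale tan biscuit of the same size in the middle row of the board (board x about 0); the point is its centre, half-way up; bystander, leave it where it stands
- cutter: copper cutter ring, 46 mm diameter, 30 mm high, in the middle row of the board; origin at the centre of its underside; bystander, leave it where it stands
- tin: small blue spice tin with steel lid, 46 mm diameter, 36 mm high, in the middle row of the board; origin at the centre of its underside; bystander, leave it where it stands
- loaf: round scored loaf, 200 mm diameter, 79 mm high, on brown paper on the table at the left; origin at the centre of its underside; bystander, leave it where it stands
- bowl: steel bowl, 150 mm diameter, 70 mm high, on the table at the right; origin at the centre of its underside; bystander, leave it where it stands
Not all that is in view belongs to the job. Leave any pink or turquoise look-alike of the part that bears dark_1_center alone. Leave any green or pink look-alike of the part that bears dark_3_center alone.

How it is judged:
By the outcome, as a careful person would: the job done as asked, in the order asked, and still so for the second after the job is handed in, with the robot touching nothing.
It also fails if it takes over 48 s, if anything falls off the work surface, if the arm or the gripper's body presses on something with over 40 N, if the wrist force passes 120 N, or if a joint passes its speed limit or range.

### The arm

A 6-joint arm with a two-finger parallel gripper is mounted at the origin on the work surface. World frame = base frame: x ahead of the robot, y to its left, z up, the work surface at z = 0. Lengths are in m, angles in rad, forces in N, time in s.
With the tool pointing down it reaches from about 0.375 to 0.9 m from the base axis. Payload 3.1 kg.
Tool frame: the origin (TCP) lies at the very end of the fingers, on their centre line; the grasp point (between the pads) lies 19 mm behind it; z points along the fingers, y is the line along which they close (so a half turn about z gives the same grasp; the last joint's range is limited). The gripper opens to 87 mm and grips with 3 to 60 N. Pads are 19 mm wide; open, the fingers measure 117 mm over their backs; the gripper's body (75 mm by 190 mm) begins 51 mm behind the grasp point.
Start: joints at [1.149, 0.527, 1.433, -0, 1.181, -0.178], TCP at [0.15, 0.607, 0.223] pointing down, gripper open.
Joint ranges: [-3.08, 3.08], [-0.75, 2.2], [0.22, 2.44], [-1.43, 4.57], [0, 2.65], [-2.85, 2.85]. Speed limits (rad/s): [2.79, 2.79, 3.14, 3.14, 3.14, 3.14].

### API

Orientations are given as a 3x3 rotation matrix whose columns are the frame's x, y, z axes.
In Python, from rig import sensors, optics, job_done gives the robot as it stands.
- The arm moves only by the tool servo_tool, never from a script. Its argument "motion" is text: rows parted by semicolons, each of 4 numbers parted by spaces: the shift along the tool's x, y, z in m, then the turn about the tool's z in degrees. A call has 1 to 5 rows; each row shifts and turns the commanded pose from where the row before left it, along the tool's axes as they then stand; what a row does not reach is not made up. A row lasts 1/12 s, in which the tool goes at most 41.7 mm and 7.16 degrees, less where a joint would pass 70% of its speed; a pose out of reach is approached as far as the arm can. A call with a gripper value outside its range is refused whole. "fingers" is the closure, from 0 (fully open) to 1 (shut), set as the call begins (left out, the last holds). The fingers move at their own pace and stop on an object; "force" is the grip in N (left out, the last holds). Time passes only in rows, so rows that do not move let the fingers close. It gives the time, the measured TCP pose, the force, the opening and the grip force at its end, in the units of the state.
- sensors.get_state(): the state, without advancing time (a new reading comes with each control period).
- optics.snapshot(name): name is "scene" or "side" or "wrist"; returns a dict with "color" (400x640x3 uint8, red, green, blue), "vfov" (degrees; the focal length in pixels is half the picture's height over the tangent of half this angle, whatever the lens; pixels are square), "cx", "cy" (the principal point, pixels), "rvec" (rotation vector, rad) and "tvec" (3), from world to camera coordinates, as OpenCV has them; the wrist camera has in their place "tool_from_camera" (4x4, takes a point from camera to tool coordinates, whose origin is the TCP and whose axes are the flange's). Camera axes: x right, y down, z forward; pixel columns grow to the right and rows downward; lengths in m; the calibration is good to about 2 mm. A picture is of the moment at which its call begins: read the wrist's pose just before it. There is no depth.
- job_done(): hands the job in; it is judged then, once.
The state is a dict: "time": time; "qpos": joint angles; "joint_vel": joint speeds; "joint_efforts": joint torques, N m; "tool_pos": TCP position; "tool_rot": TCP orientation; "contact_force": force on the tool from outside, world axes, zero at the start; "torque": the same for the moment, N m; "finger_gap": finger opening in m; "grasp_force": force on a finger pad.
Only numpy, scipy, OpenCV 4.12 (cv2) and the standard library are available. Lean on these libraries where they do the work, as an engineer would, in place of code of your own. Each camera call takes 0.05 s, during which the arm holds its last target. There are 200 camera calls.

## Working session

There is one attempt and no reset: what is moved stays moved. The work goes in short steps, Python scripts to look and compute and a tool call to move; the robot and the scene stay as the last step left them, time stands still between calls to the robot, and variables do not carry over. Pictures are saved under pics/ and viewed, at most 10 in all, crops included, and the job is handed in when it is done.

Besides the shell and the picture viewer there is one more tool, called after "Request:" by a JSON object that holds its "fn" and its "kwargs", one argument or row to a line. servo_tool: Moves the arm, as the interface text tells. Its arguments: {"type":"object","properties":{"motion":{"type":"string"},"fingers":{"type":"number"},"force":{"type":"number"}},"required":["motion"]}

```bash
mkdir -p pics
cat > h.py <<'E'
import numpy as np, cv2
from rig import sensors, optics, job_done
def snap(n,f):
    s=sensors.get_state(); d=optics.snapshot(n); cv2.imwrite('pics/'+f,d['color'][:,:,::-1])
    np.save('pics/'+f+'.npy',dict(d=d,s=s),allow_pickle=True); return d
def ray(f,u,v,z):
    o=np.load('pics/'+f+'.npy',allow_pickle=True).item(); d,s=o['d'],o['s']
    F=200/np.tan(np.radians(d['vfov'])/2); r=np.array([(u-d['cx'])/F,(v-d['cy'])/F,1])
    if 'rvec' in d:
        R=cv2.Rodrigues(np.array(d['rvec'],float))[0]; C=-R.T@np.ravel(d['tvec']); w=R.T@r
    else:
        T=np.eye(4);T[:3,:3]=s['tool_rot'];T[:3,3]=s['tool_pos'];T=T@np.array(d['tool_from_camera']);C=T[:3,3];w=T[:3,:3]@r
    return C+w*(z-C[2])/w[2]
E
python3 - <<'E'
from h import *
snap('scene','s1.png');snap('side','d1.png')
s=sensors.get_state();print(s['time'],s['tool_pos'],np.round(s['tool_rot'],3),s['contact_force'])
E
```

```text
0.1 [0.14994752 0.60606439 0.22165833] [[-0.971  0.24  -0.001]
 [ 0.24   0.971 -0.002]
 [ 0.    -0.002 -1.   ]] [-0.32579177  0.50722437 -0.24231933]
```

View pics/s1.png

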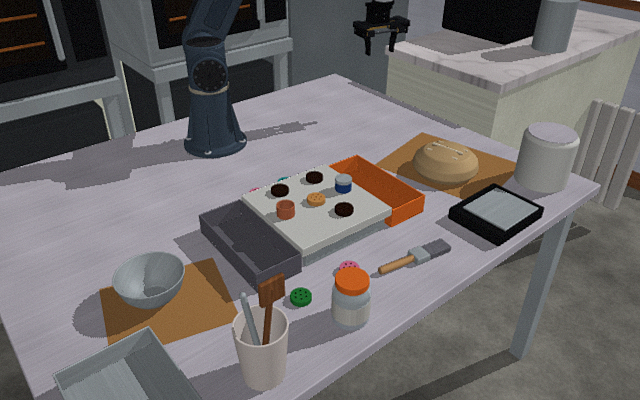

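View pics/d1.png

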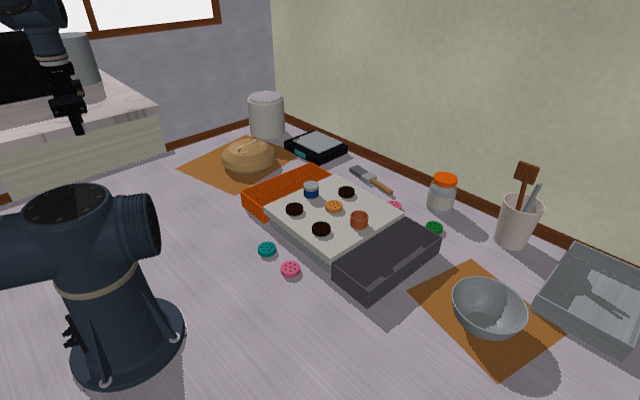

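Scene: the dark biscuits are at about (280,190), (314,177) and (344,210). The middle row holds the cutter (286,210), the pale biscuit (316,199) and the tin (344,184). The orange pan is at the tin end (385,185) and the grey pan is at (250,240). The look-alikes (pink, turquoise, green) lie on the table off the board, and only the three dark brown ones on the board fit. I'll confirm this in an enlarged crop.

Run:
```python
import cv2
a=cv2.imread('pics/s1.png')[145:275,190:430];b=cv2.imread('pics/d1.png')[150:310,230:450]
cv2.imwrite('pics/c1.png',cv2.resize(a,None,fx=3.3,fy=3.3,interpolation=cv2.INTER_CUBIC))
cv2.imwrite('pics/c2.png',cv2.resize(b,None,fx=3.5,fy=3.5,interpolation=cv2.INTER_CUBIC))
```

```text
(no output)
```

View pics/c1.png

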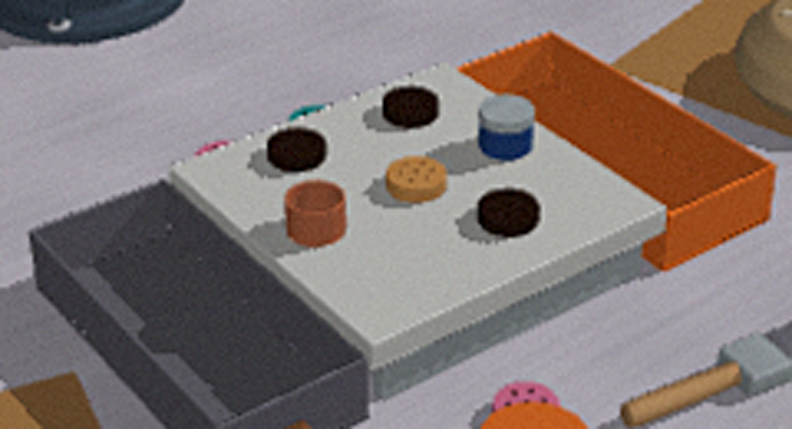

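View pics/c2.png

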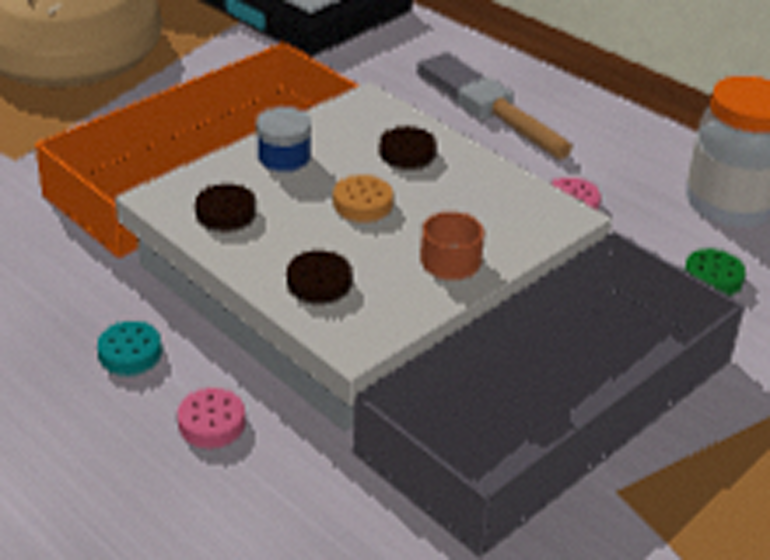

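The crops confirm three plain dark brown biscuits on the board. The coloured ones with holes are all on the table. Now I'll locate them.

Run:
```python
from h import *
A=lambda u,v,z:ray('s1.png',190+(u+.5)/3.3-.5,145+(v+.5)/3.3-.5,z)[:2]
B=lambda u,v,z:ray('d1.png',230+(u+.5)/3.5-.5,150+(v+.5)/3.5-.5,z)[:2]
ca=np.array([A(u,v,.065) for u,v in [(172,170),(371,350),(665,208),(450,65)]])
cb=np.array([B(u,v,.065) for u,v in [(352,385),(608,226),(360,85),(120,205)]])
for c in(ca,cb): print(np.round(c,4).tolist(),np.round(np.linalg.norm(c-np.roll(c,1,0),axis=1),3))
c=(ca+cb)/2; o=c.mean(0); y=(c[2]+c[3]-c[0]-c[1]); x=(c[1]+c[2]-c[0]-c[3])
yaw=np.arctan2(*( (x/np.linalg.norm(x)+np.array([y[1],-y[0]])/np.linalg.norm(y))[::-1]))
print(o,np.degrees(yaw)); R=np.array([[np.cos(yaw),-np.sin(yaw)],[np.sin(yaw),np.cos(yaw)]])
for n,a,b,z in [('Dgrey',(297,149),(319,276),.072),('Dor',(410,106),(226,207),.072),('Dfar',(509,212),(408,147),.072),('pale',(416,178),(363,197),.072),('cut',(316,213),(452,245),.08),('tin',(506,127),(285,139),.083)]:
    a=A(*a,z);b=B(*b,z);m=(a+b)/2; print(n,np.round(a,4),np.round(b,4),np.round(m,4),'board',np.round((m-o)@R*1000))
```

```text
[[0.4222, -0.158], [0.6974, -0.1732], [0.7062, 0.1058], [0.4349, 0.1195]] [0.278 0.276 0.279 0.272]
[[0.411, -0.1597], [0.6809, -0.1725], [0.6932, 0.1111], [0.4218, 0.1099]] [0.27  0.27  0.284 0.271]
[ 0.55847408 -0.02714547] -2.2196929057057644
Dgrey [ 0.469  -0.0695] [ 0.4685 -0.0684] [ 0.4687 -0.069 ] board [-88. -45.]
Dor [0.475  0.0419] [0.4749 0.043 ] [0.4749 0.0425] board [-86.  66.]
Dfar [0.6418 0.0028] [0.6414 0.0037] [0.6416 0.0033] board [82. 34.]
pale [ 0.5614 -0.0223] [ 0.5624 -0.021 ] [ 0.5619 -0.0217] board [3. 6.]
cut [ 0.5598 -0.1175] [ 0.5586 -0.117 ] [ 0.5592 -0.1173] board [  4. -90.]
tin [0.5629 0.0699] [0.5631 0.0707] [0.563  0.0703] board [ 1. 98.]
```

Request:
{"fn": "servo_tool", "kwargs": {
  "motion": "0 0 0 7.16;0 0 0 7.16;0 0 0 7.16;0 0 0 7.16;0 0 0 7.16",
  "fingers": 0.75
}}

```text
time: 0.52
tool_pos: [0.15, 0.6062, 0.2219]
tool_rot: [[-0.642, 0.767, -0.001], [0.767, 0.642, -0.001], [-0.001, -0.001, -1.0]]
contact_force: [0.4, -0.3, -0.5]
finger_gap: 0.0618
grasp_force: 0.0
```

Request:
{"fn": "servo_tool", "kwargs": {
  "motion": "0 0 0 7.16;0 0 0 7.16;0 0 0 7.16;0 0 0 7.16;0 0 0 7.16"
}}

```text
time: 0.93
tool_pos: [0.15, 0.6063, 0.2219]
tool_rot: [[-0.072, 0.997, -0.001], [0.997, 0.072, -0.001], [-0.001, -0.001, -1.0]]
contact_force: [0.5, 0.3, 0.4]
finger_gap: 0.0287
grasp_force: 0.0
```

Request:
{"fn": "servo_tool", "kwargs": {
  "motion": "0 0 0 7.16;-0.03 0.018 0 0;-0.03 0.018 0 0;-0.03 0.018 0 0;-0.03 0.018 0 0"
}}

```text
time: 1.35
tool_pos: [0.2166, 0.4818, 0.222]
tool_rot: [[0.045, 0.999, -0.001], [0.999, -0.045, -0.001], [-0.001, -0.001, -1.0]]
contact_force: [0.5, -0.2, -0.0]
finger_gap: 0.0216
grasp_force: 0.0
```

Request:
{"fn": "servo_tool", "kwargs": {
  "motion": "-0.03 0.018 0 0;-0.03 0.018 0 0;-0.03 0.018 0 0;-0.03 0.018 0 0;-0.03 0.018 0 0"
}}

```text
time: 1.77
tool_pos: [0.2996, 0.3278, 0.2224]
tool_rot: [[0.046, 0.999, -0.0], [0.999, -0.046, -0.0], [-0.0, -0.0, -1.0]]
contact_force: [0.8, 0.3, 0.3]
finger_gap: 0.0216
grasp_force: 0.0
```

Request:
{"fn": "servo_tool", "kwargs": {
  "motion": "-0.03 0.018 0 0;-0.03 0.018 0 0;-0.03 0.018 0 0;-0.03 0.018 0 0;-0.03 0.018 0 0"
}}

```text
time: 2.18
tool_pos: [0.3826, 0.1737, 0.2224]
tool_rot: [[0.047, 0.999, -0.0], [0.999, -0.047, -0.0], [-0.0, -0.0, -1.0]]
contact_force: [-0.1, 0.7, -0.7]
finger_gap: 0.0215
grasp_force: 0.0
```

Request:
{"fn": "servo_tool", "kwargs": {
  "motion": "-0.0366 0.0194 0 0;-0.0366 0.0194 0 0;-0.0366 0.0194 0 0;-0.0366 0.0194 0 0;-0.0366 0.0194 0 0"
}}

```text
time: 2.6
tool_pos: [0.4709, -0.0139, 0.2224]
tool_rot: [[0.047, 0.999, -0.001], [0.999, -0.047, 0.0], [0.0, -0.001, -1.0]]
contact_force: [0.5, 0.3, -0.3]
finger_gap: 0.0217
grasp_force: 0.0
```

Request:
{"fn": "servo_tool", "kwargs": {
  "motion": "0 0 0 0;0 0 0 0"
}}

```text
time: 2.77
tool_pos: [0.4716, -0.0141, 0.2223]
tool_rot: [[0.051, 0.999, -0.0], [0.999, -0.051, 0.0], [0.0, -0.0, -1.0]]
contact_force: [-0.8, -0.0, 0.3]
finger_gap: 0.0217
grasp_force: 0.0
```

Run:
```python
from h import *
snap('wrist','w1.png');s=sensors.get_state();print(s['tool_pos'])
```

```text
[ 0.47028506 -0.01250361  0.22204195]
```

View pics/w1.png

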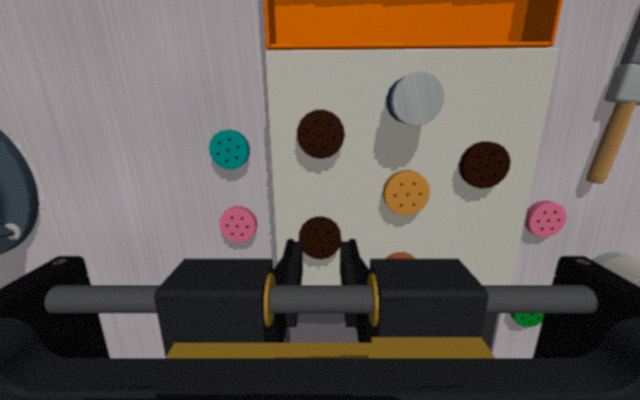

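Wrist view: the dark biscuits are at (320,134), (320,237) and (485,165). The orange-end board corners are at (268,48) and (557,47). The row lines up straight ahead of the fingers.

Run:
```python
from h import *
for n,u,v,z in [('Dor',320,134,.075),('Dgrey',320,237,.075),('Dfar',485,165,.075),('pale',407,192,.077),('e1',268,48,.065),('e2',557,47,.065)]: print(n,np.round(ray('w1.png',u,v,z),4))
```

```text
Dor [0.4732 0.044  0.075 ]
Dgrey [ 0.4675 -0.0666  0.075 ]
Dfar [0.6397 0.0045 0.075 ]
pale [ 0.5607 -0.0195  0.077 ]
e1 [0.4283 0.1249 0.065 ]
e2 [0.7003 0.1118 0.065 ]
```

Request:
{"fn": "servo_tool", "kwargs": {
  "motion": "0 0 0.035 0;0 0 0.035 0;0 0 0.035 0;0 0 0.03 0;0 0 0.016 0"
}}

```text
time: 3.23
tool_pos: [0.4676, -0.0095, 0.0689]
tool_rot: [[0.044, 0.999, -0.006], [0.999, -0.044, 0.002], [0.002, -0.006, -1.0]]
contact_force: [0.2, 0.1, 0.0]
finger_gap: 0.0218
grasp_force: 0.0
```

Request:
{"fn": "servo_tool", "kwargs": {
  "motion": "0.01 0 0 0;0.01 0 0 0;0.01 0 0 0;0.01 0 0 0;0.01 0 0 0"
}}

```text
time: 3.65
tool_pos: [0.4738, 0.0396, 0.073]
tool_rot: [[0.045, 0.999, 0.003], [0.999, -0.045, -0.0], [-0.0, 0.003, -1.0]]
contact_force: [-0.2, 0.1, 0.8]
finger_gap: 0.0217
grasp_force: 0.1
```

Request:
{"fn": "servo_tool", "kwargs": {
  "motion": "0.01 0 0.001 0;0.01 0 0 0;0.01 0 0 0;0.01 0 0 0;0.01 0 0 0"
}}

```text
time: 4.07
tool_pos: [0.4755, 0.0889, 0.0707]
tool_rot: [[0.047, 0.999, 0.0], [0.999, -0.047, -0.0], [-0.0, 0.0, -1.0]]
contact_force: [-0.2, 0.0, 0.6]
finger_gap: 0.0217
grasp_force: 0.2
```

Request:
{"fn": "servo_tool", "kwargs": {
  "motion": "0.01 0 0 0;0.01 0 0 0;0.01 0 0 0;0.01 0 0 0;0 0 0 0"
}}

```text
time: 4.48
tool_pos: [0.4773, 0.1296, 0.0705]
tool_rot: [[0.045, 0.999, 0.0], [0.999, -0.045, 0.0], [0.0, 0.0, -1.0]]
contact_force: [0.2, -0.4, -0.0]
finger_gap: 0.0215
grasp_force: 0.0
```

Run:
```python
from h import *
snap('scene','s2.png');d=snap('side','d2.png');print(sensors.get_state()['tool_pos'])
a=cv2.imread('pics/s2.png')[130:270,190:430];b=cv2.imread('pics/d2.png')[130:270,230:450]
cv2.imwrite('pics/c3.png',np.vstack([cv2.resize(a,(514,300)),cv2.resize(b,(514,300))]))
```

```text
[0.47716757 0.12834638 0.07046752]
```

View pics/c3.png

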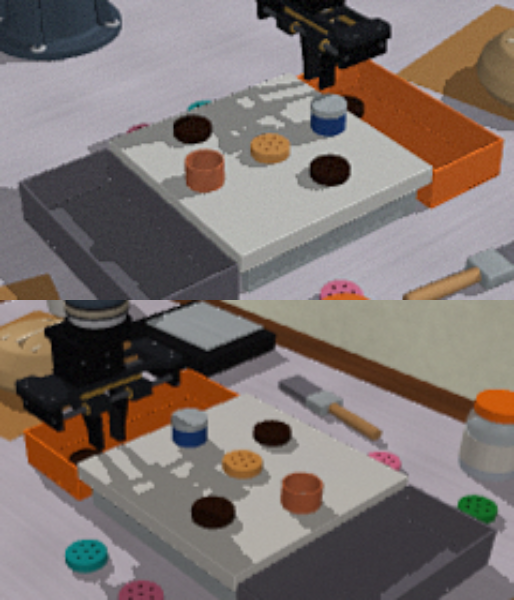

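The first biscuit is in the orange pan and nothing else has moved. Next, the second one in that row.

Request:
{"fn": "servo_tool", "kwargs": {
  "motion": "0 0 -0.03 0;0 0 -0.03 0;-0.035 0 0 0;-0.035 0 0 0;-0.035 0 0 0"
}}

```text
time: 5.0
tool_pos: [0.4725, 0.0218, 0.1313]
tool_rot: [[0.045, 0.999, 0.002], [0.999, -0.045, -0.001], [-0.0, 0.002, -1.0]]
contact_force: [0.8, 0.5, 0.0]
finger_gap: 0.0219
grasp_force: 0.0
```

Request:
{"fn": "servo_tool", "kwargs": {
  "motion": "-0.035 0 0 0;-0.035 0 0 0;-0.035 0 0 0;-0.035 0 0 0;0 0 0 0"
}}

```text
time: 5.42
tool_pos: [0.4672, -0.1237, 0.1309]
tool_rot: [[0.053, 0.999, 0.004], [0.999, -0.053, -0.004], [-0.004, 0.004, -1.0]]
contact_force: [0.8, 0.3, -0.5]
finger_gap: 0.0215
grasp_force: 0.0
```

Request:
{"fn": "servo_tool", "kwargs": {
  "motion": "0 0 0.02 0;0 0 0.02 0;0 0 0.015 0;0 0 0.005 0;0 0 0 0"
}}

```text
time: 5.83
tool_pos: [0.4648, -0.1165, 0.0695]
tool_rot: [[0.047, 0.999, -0.003], [0.999, -0.047, 0.001], [0.001, -0.003, -1.0]]
contact_force: [1.2, -0.1, -0.4]
finger_gap: 0.0216
grasp_force: 0.0
```

Request:
{"fn": "servo_tool", "kwargs": {
  "motion": "0.008 0 0 0;0.01 0 0 0;0.01 0 0 0;0.01 0 0 0;0.01 0 0 0"
}}

```text
time: 6.25
tool_pos: [0.4684, -0.0675, 0.0712]
tool_rot: [[0.046, 0.999, 0.001], [0.999, -0.046, -0.0], [-0.0, 0.001, -1.0]]
contact_force: [-0.5, -0.4, -0.4]
finger_gap: 0.0215
grasp_force: 0.3
```

Request:
{"fn": "servo_tool", "kwargs": {
  "motion": "0.01 0 0 0;0.01 0 0 0;0.01 0 0 0;0.01 0 0 0;0.01 0 0 0"
}}

```text
time: 6.67
tool_pos: [0.4705, -0.0179, 0.0706]
tool_rot: [[0.046, 0.999, 0.0], [0.999, -0.046, -0.0], [-0.0, 0.0, -1.0]]
contact_force: [0.1, -0.3, 1.2]
finger_gap: 0.0218
grasp_force: 0.4
```

Request:
{"fn": "servo_tool", "kwargs": {
  "motion": "0.01 0 0 0;0.01 0 0 0;0.01 0 0 0;0.01 0 0 0;0.01 0 0 0"
}}

```text
time: 7.08
tool_pos: [0.4727, 0.032, 0.0705]
tool_rot: [[0.047, 0.999, -0.0], [0.999, -0.047, 0.0], [0.0, -0.0, -1.0]]
contact_force: [-0.1, -0.8, 0.2]
finger_gap: 0.022
grasp_force: 0.4
```

Request:
{"fn": "servo_tool", "kwargs": {
  "motion": "0.01 0 0 0;0.01 0 0 0;0.01 0 0 0;0.01 0 0 0;0.01 0 0 0"
}}

```text
time: 7.5
tool_pos: [0.4751, 0.082, 0.0705]
tool_rot: [[0.047, 0.999, -0.0], [0.999, -0.047, -0.0], [-0.0, -0.0, -1.0]]
contact_force: [0.6, -0.0, 0.6]
finger_gap: 0.0217
grasp_force: 0.3
```

Request:
{"fn": "servo_tool", "kwargs": {
  "motion": "0.01 0 0 0;0.01 0 0 0;0.01 0 0 0;0.01 0 0 0;0.01 0 0 0"
}}

```text
time: 7.92
tool_pos: [0.4773, 0.132, 0.0705]
tool_rot: [[0.047, 0.999, -0.0], [0.999, -0.047, 0.0], [0.0, -0.0, -1.0]]
contact_force: [-0.2, 0.1, -0.3]
finger_gap: 0.0217
grasp_force: 0.0
```

Run:
```python
from h import *
snap('scene','s3.png');d=snap('side','d3.png');print(sensors.get_state()['tool_pos'])
a=cv2.imread('pics/s3.png')[130:270,190:430];b=cv2.imread('pics/d3.png')[130:270,230:450]
cv2.imwrite('pics/c4.png',np.vstack([cv2.resize(a,(514,300)),cv2.resize(b,(514,300))]))
```

```text
[0.47743353 0.13239302 0.07054931]
```

View pics/c4.png

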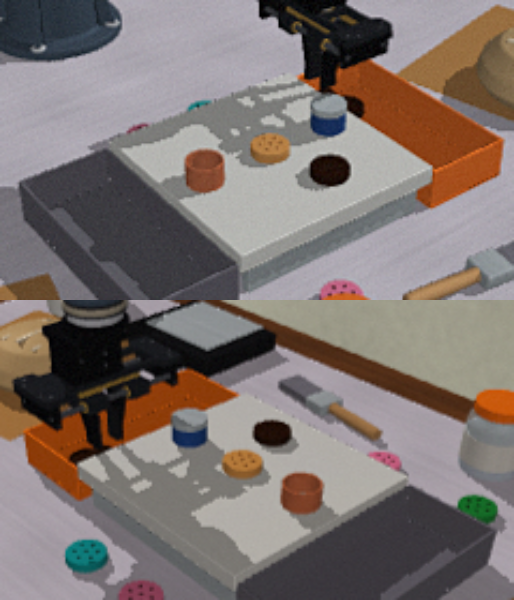

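The second is in the pan too, and the board holds only the three bystanders and the third dark biscuit. Now the third.

Request:
{"fn": "servo_tool", "kwargs": {
  "motion": "0 0 -0.035 0;0 0 -0.035 0;0 0 -0.015 0;-0.027 0.027 0 0;-0.027 0.027 0 0"
}}

```text
time: 8.43
tool_pos: [0.5287, 0.075, 0.1572]
tool_rot: [[0.043, 0.999, 0.002], [0.999, -0.043, -0.0], [0.0, 0.002, -1.0]]
contact_force: [0.5, 0.5, -0.7]
finger_gap: 0.0217
grasp_force: 0.0
```

Request:
{"fn": "servo_tool", "kwargs": {
  "motion": "-0.027 0.027 0 0;-0.027 0.027 0 0;-0.027 0.027 0 0;-0.027 0.027 0 0;-0.005 0.007 0 0"
}}

```text
time: 8.85
tool_pos: [0.6431, -0.0498, 0.1558]
tool_rot: [[0.051, 0.999, 0.006], [0.999, -0.051, -0.003], [-0.003, 0.006, -1.0]]
contact_force: [0.7, 0.1, 0.4]
finger_gap: 0.022
grasp_force: 0.0
```

Request:
{"fn": "servo_tool", "kwargs": {
  "motion": "0 0 0 0;0 0 0 0;0 0 0.025 0;0 0 0.01 0"
}}

```text
time: 9.18
tool_pos: [0.6356, -0.0419, 0.1189]
tool_rot: [[0.045, 0.999, -0.004], [0.999, -0.045, 0.001], [0.001, -0.005, -1.0]]
contact_force: [-0.7, -0.2, -1.1]
finger_gap: 0.0219
grasp_force: 0.0
```

Request:
{"fn": "servo_tool", "kwargs": {
  "motion": "0 0.002 0.02 0;0 0 0.02 0;0 0 0.01 0;0 0 0 0;0 0 0 0"
}}

```text
time: 9.6
tool_pos: [0.6394, -0.0429, 0.0702]
tool_rot: [[0.046, 0.999, -0.002], [0.999, -0.046, 0.001], [0.001, -0.002, -1.0]]
contact_force: [0.8, -0.4, -0.2]
finger_gap: 0.0217
grasp_force: 0.0
```

Request:
{"fn": "servo_tool", "kwargs": {
  "motion": "0.008 0 0 0;0.01 0 0 0;0.01 0 0 0;0.01 0 0 0;0.01 0 0 0"
}}

```text
time: 10.02
tool_pos: [0.643, 0.0054, 0.0713]
tool_rot: [[0.046, 0.999, 0.001], [0.999, -0.046, -0.0], [-0.0, 0.001, -1.0]]
contact_force: [0.5, 0.3, 0.7]
finger_gap: 0.0214
grasp_force: 0.3
```

Request:
{"fn": "servo_tool", "kwargs": {
  "motion": "0.01 0 0 0;0.01 0 0 0;0.01 0 0 0;0.01 0 0 0;0.01 0 0 0"
}}

```text
time: 10.43
tool_pos: [0.645, 0.0551, 0.0705]
tool_rot: [[0.046, 0.999, -0.0], [0.999, -0.046, -0.0], [-0.0, -0.0, -1.0]]
contact_force: [-0.3, -0.2, 0.1]
finger_gap: 0.0217
grasp_force: 0.3
```

Request:
{"fn": "servo_tool", "kwargs": {
  "motion": "0.01 0 0 0;0.01 0 0 0;0.01 0 0 0;0.01 0 0 0;0.01 0 0 0"
}}

```text
time: 10.85
tool_pos: [0.6473, 0.1051, 0.0705]
tool_rot: [[0.047, 0.999, -0.0], [0.999, -0.047, 0.0], [0.0, -0.0, -1.0]]
contact_force: [0.0, -0.1, 0.2]
finger_gap: 0.0218
grasp_force: 0.0
```

Request:
{"fn": "servo_tool", "kwargs": {
  "motion": "0.01 0 0 0;0.01 0 0 0;0 0 0 0;0 0 0 0;0 0 0 0"
}}

```text
time: 11.27
tool_pos: [0.6482, 0.1238, 0.0705]
tool_rot: [[0.046, 0.999, -0.0], [0.999, -0.046, -0.0], [-0.0, -0.0, -1.0]]
contact_force: [-0.3, -0.7, -0.6]
finger_gap: 0.0215
grasp_force: 0.0
```

Request:
{"fn": "servo_tool", "kwargs": {
  "motion": "0 0 -0.035 0;0 0 -0.035 0;0 0 -0.035 0;0 0 0 0;0 0 0 0"
}}

```text
time: 11.68
tool_pos: [0.6502, 0.1232, 0.1787]
tool_rot: [[0.048, 0.999, 0.006], [0.999, -0.048, -0.0], [0.0, 0.006, -1.0]]
contact_force: [-0.4, 0.2, 0.2]
finger_gap: 0.0221
grasp_force: 0.0
```

Run:
```python
from h import *
snap('scene','s4.png');d=snap('side','d4.png');print(sensors.get_state()['tool_pos'])
a=cv2.imread('pics/s4.png')[130:270,190:430];b=cv2.imread('pics/d4.png')[130:270,230:450]
cv2.imwrite('pics/c5.png',np.vstack([cv2.resize(a,(514,300)),cv2.resize(b,(514,300))]))
```

```text
[0.64751296 0.1233076  0.17498468]
```

View pics/c5.png

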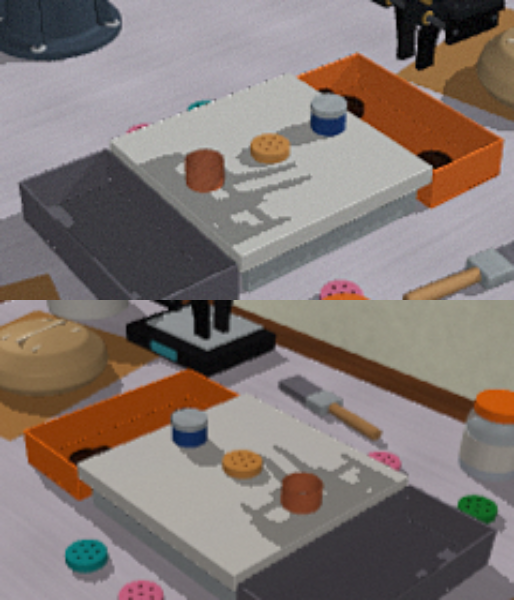

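All three are in the orange pan: two near (325–355,100) and one at (435,158) in the upper view. The bystanders are unmoved and the arm is clear.

```bash
python3 -c "
from rig import job_done
print(job_done())"
```

```text
the job is handed in; nothing more can be done
None
```

I swept all three dark biscuits off the board into the orange pan in about 12 s. The pictures show nothing else moved, and the job is handed in.

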